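# Close a battery pack and show its socket to the inspection camera

## Task

Press the raised cover on top of the battery pack fully home while the pack sits in its cradle. Then grip the pack, lift it out and hold it up in front of the inspection camera, cover side up, with its socket end centred in front of the lens, squarely facing it and 8 cm away from the glass, tilting the pack to match the downward look of the camera. Finish while still holding it there, still, and leave the camera, ink bottle, jar and tape undisturbed.

Things in the scene. Friction and masses are not known exactly. Their poses are not given: they have to be found in the camera images.
- cradle: Fixed aluminium plate 112 x 92 mm, 12 mm thick, with black ribs 9 mm high on it; the pack sits between them with 1.5 mm of play a side. Ribs stand at the pack's two ends and beside its long sides near the corners only: the middle 54 mm of each long side is open for fingers. Origin: centre of underside, on the work surface; z up, x along the pack.
- pack: Loose black battery pack, 80 mm long (x), 34 mm wide (y), housing 36 mm high, 0.13 to 0.22 kg, in the cradle with its x along the cradle's. Origin: centre of underside; z up. The +x end has a round brass socket 17 mm across (socket end), the -x end three steel strips. Grip across the 34 mm width at mid-length; lift straight up at least 10 mm to clear the ribs.
- pack_socket (a point): Centre of the socket end face of the pack: 40 mm along the pack's +x from the origin and 18 mm up.
- pack_back (a point): Centre of the opposite end face of the pack: 40 mm along the pack's -x and 18 mm up.
- cover_top (a point): Centre of the top of the grey cover, 58 x 24 mm, in the recess of the pack's top. It lies 42 mm above the pack's underside when raised, 37 mm when home (then 1 mm above the rim).
- cover (a joint): How far the cover is pressed in, m: 0 fully raised, 0.005 fully home (it starts at 0 to 0.0015). Moves straight down the pack's z against about 5 N of friction, stays where it is left; 10 to 15 N on its middle seats it against its stop.
- cam_head: Inspection camera head (aluminium box, white ring, black lens 34 mm across), 90 mm long, on a post at the far side. Origin: centre of the lens front, 200 to 260 mm above the work surface. Looks along its own -x, roughly towards the robot and 0.35 rad below level; y level, z up and leaning towards the robot. A pack rightly presented has its x, y, z parallel to these axes and pointing the same way.
- view_point (a point): Point in the air 80 mm straight out from the lens along its line of sight, where the centre of the socket end face is to be.
- cam_stand: Foot and post of the inspection camera: foot 104 mm across and 14 mm high, post 14 mm across and 295 mm high; the head hangs beside the post. Origin: centre of the underside of the foot.
- ink_amber: Bystander: ink bottle, dark with a light tapering spout, 29 mm across, 86 mm high. Origin at the centre of its underside.
- jar_balm: Bystander: round jar with a ribbed lid, 59 mm across, 50 mm high. Origin at the centre of its underside.
- tape: Bystander: roll of tape lying flat, 72 mm across, 19 mm high. Origin at the centre of its underside.
- cradle_seat (a point): Centre of the cradle plate's top, where the centre of the pack's underside rests: 12 mm above the cradle's origin.
Things that resemble listed ones, but are neither listed nor needed, are in the scene too. Leave any red look-alike of the pack alone.

How it is judged (in metres and radians):
On the way, in this order (a step that is already met when the one before it is completed fails the run):
1. the cover is pressed home (within 1 mm) while the pack sits in the cradle (value of joint cover above 0.004 m and distance between pack and cradle_seat below 0.008 m), for 0.2 s.
2. the pack is lifted out of the cradle (value of joint cover above 0.004 m and distance between pack and cradle_seat above 0.05 m and contact force between pack and cradle below 0.1 N), for 0.1 s.
At the end, for the whole second after the job is handed in: Fingers hold the pack still in the air, clear of cradle and camera, cover home (within 1 mm) and uppermost; socket centre 55 to 105 mm in front of the lens, within 20 mm of its line of sight sideways and up or down; socket facing the lens, axes within 0.22 rad of the head's (value of joint cover above 0.004 m and x of pack_socket in the frame of cam_head between -0.105 and -0.055 m and y of pack_socket in the frame of cam_head between -0.02 and 0.02 m and z of pack_socket in the frame of cam_head between -0.02 and 0.02 m and x of pack_back in the frame of cam_head below -0.12 m and angle between the x axis of pack and the x axis of cam_head, either way round below 0.22 rad and angle between the z axis of pack and the z axis of cam_head, either way round below 0.22 rad and angle between pack's own z axis and vertical below 1 rad and contact force between pack and the fingers above 1 N and contact force between pack and cradle below 0.1 N and contact force between pack and cam_stand below 0.1 N and linear speed of pack below 0.03 m/s); the arm keeps its last pose, push and grip.
It fails at once if the ink bottle is moved more than 30 mm (distance of ink_amber from where it was at the start of the episode above 0.03 m).
It fails at once if the jar is moved more than 30 mm (distance of jar_balm from where it was at the start of the episode above 0.03 m).
It fails at once if the tape roll is moved more than 30 mm (distance of tape from where it was at the start of the episode above 0.03 m).
It fails at once if the camera is shifted more than 10 mm (distance of cam_head from where it was at the start of the episode above 0.01 m).
It also fails if it takes over 43 s, if anything falls off the work surface, if the arm or the gripper's body presses on something with over 40 N, if the wrist force passes 120 N, or if a joint passes its speed limit or range.

## Robot

A 6-joint arm with a two-finger parallel gripper is mounted at the origin on a cart in front of the work surface, level with it; the furniture and walls round the work are solid. World frame = base frame: x ahead of the robot, y to its left, z up, the work surface at z = 0. Lengths are in m, angles in degrees, forces in N, time in s.
With the tool pointing down it reaches from about 0.375 to 0.9 m from the base axis. Payload 3.1 kg.
Tool frame: the origin (TCP) lies midway between the tips of the shut fingers; the grasp point (between the pads) lies bot.hold_point_z behind it (bot.hold_point_z is the distance from the TCP to the grasp point, in m); z points along the fingers, y is the direction in which the jaws open and shut (so a half turn about z gives the same grasp; the last joint's range is limited). The gripper opens to 87 mm and grips with 3 to 60 N. Pads are 19 mm wide; open, the fingers measure 117 mm over their backs; the gripper's body (75 mm by 190 mm) begins 51 mm behind the grasp point.
Start: joints at [66.033, 30.224, 82.088, -0, 67.689, -10.227], TCP at [0.148, 0.607, 0.223] pointing down, gripper open.
Joint ranges: [-176.69, 176.69], [-43.24, 126.21], [12.49, 139.97], [-82, 262], [0, 151.66], [-163.58, 163.58]. Speed limits (degrees/s): [159.86, 159.86, 180, 180, 180, 180].

## Interface

Orientations are given as a 3x3 rotation matrix whose columns are the frame's x, y, z axes.
In Python, from rig import bot, vision, hand_in gives the robot as it stands. The module is installed in compiled form; this text tells all that it offers.
- The arm moves only by the shell command python3 -m handwheel 'ROWS'. ROWS is JSON, a list of rows, each an object of numbers: "hand": the gripper's target within -1 to 1 (fully open at 1, half-way at 0, shut at -1); "dx", "dy", "dz": the shift along the world's x, y, z in cm; "wx", "wy", "wz": the turn, a rotation vector about the world's x, y, z in rad. In form: [{"hand": .., "dx": .., "dy": .., "dz": .., "wx": .., "wy": .., "wz": ..}, ...]. A call has 1 to 10 rows; each row shifts and turns the commanded pose from where the row before left it; what a row does not reach is not made up. A row lasts 1/10 s, in which the tool goes at most 50 mm and 8.59 degrees, less where a joint would pass 70% of its speed; a pose out of reach is approached as far as the arm can. A call with a gripper value outside its range is refused whole. The fingers move at their own pace and stop on an object; the grip force is fixed at half the most. Time passes only in rows, so rows that do not move let the fingers close. It gives the time, the measured TCP pose, the force and the opening at its end, in the units of the state.
- bot.read_state(): the state, without advancing time (a new reading comes with each control period).
- vision.capture(name): name is "side" or "top"; returns (picture, depth): 480x640x3 uint8, red, green, blue; 480x640 float32, m along the optical axis (not along the pixel's ray), 0 where there is no reading.
- vision.get_calibration(name): a dict with "fx", "fy", "cx", "cy" (pixels), "rvec" (rotation vector, rad) and "tvec" (3), from world to camera coordinates, as OpenCV has them. Camera axes: x right, y down, z forward; pixel columns grow to the right and rows downward; lengths in m; the calibration is good to about 2 mm. A picture is of the moment at which its call begins. get_calibration takes no time and is no camera call.
- hand_in(): hands the job in, once; it reports no verdict.
The state is a dict: "time_s": time; "joint_positions": joint angles; "qvel": joint speeds; "tau": joint torques, N m; "position": TCP position; "tcp_rot": TCP orientation; "force": force on the tool from outside, world axes, zero at the start; "moment": the same for the moment, N m; "opening": opening from 0.0 (shut) to 1.0 (fully open).
Only numpy, scipy, OpenCV 4.12 (cv2) and the standard library are available. Lean on these libraries where they do the work, as an engineer would, in place of code of your own. Each camera call takes 0.05 s, during which the arm holds its last target.

## Working session

There is one attempt and no reset: what is moved stays moved. The work goes in short steps, Python scripts to look and compute and a shell command to move; the robot and the scene stay as the last step left them, time stands still between calls to the robot, and variables do not carry over. Pictures are saved under pics/ and viewed, and the job is handed in when it is done.

```bash
mkdir -p pics; python3 - <<'E'
from rig import bot,vision
import cv2,numpy as np
print(bot.read_state(), bot.hold_point_z)
for n in("side","top"):
    p,d=vision.capture(n); cv2.imwrite(f"pics/{n}0.png",p[:,:,::-1]); np.savez(f"pics/{n}0.npz",p=p,d=d); print(n,vision.get_calibration(n))
E
```

```text
{'time_s': 0.0, 'joint_positions': array([ 6.60317106e+01,  3.02793198e+01,  8.21568692e+01,  2.66362006e-04,
        6.76890409e+01, -1.02270526e+01]), 'qvel': array([-0.01793021, -0.07377207, -0.05603648,  0.10460251, -0.09282566,
        0.0278372 ]), 'tau': array([-1.32773428e-03, -4.40037596e+01, -1.76593351e+01,  6.32504141e-02,
        5.83363348e-02, -1.78885612e-04]), 'position': array([0.14812403, 0.60643498, 0.22156517]), 'tcp_rot': array([[-9.71377816e-01,  2.37538087e-01, -8.91817736e-04],
       [ 2.37539437e-01,  9.71375846e-01, -1.99545544e-03],
       [ 3.92293540e-04, -2.15018303e-03, -9.99997611e-01]]), 'force': array([ 0.30585088,  0.32501106, -0.79387045]), 'moment': array([ 0.01431834, -0.0650684 , -0.05432253]), 'opening': 1.0037425648918115} 0.0187
side {'fx': 593.1126889127606, 'fy': 593.1126889127606, 'cx': 323.37481479053923, 'cy': 240.22682034784813, 'rvec': array([ 0.32462556, -2.60653225,  1.50826686]), 'tvec': array([0.56381318, 0.25020923, 1.03825592])}
top {'fx': 600.9554462010816, 'fy': 600.9554462010816, 'cx': 311.42019306833737, 'cy': 252.862204182513, 'rvec': array([ 2.15078089, -2.14346908,  0.16549075]), 'tvec': array([-0.12386551,  0.62554759,  1.40191976])}
```

View pics/side0.png

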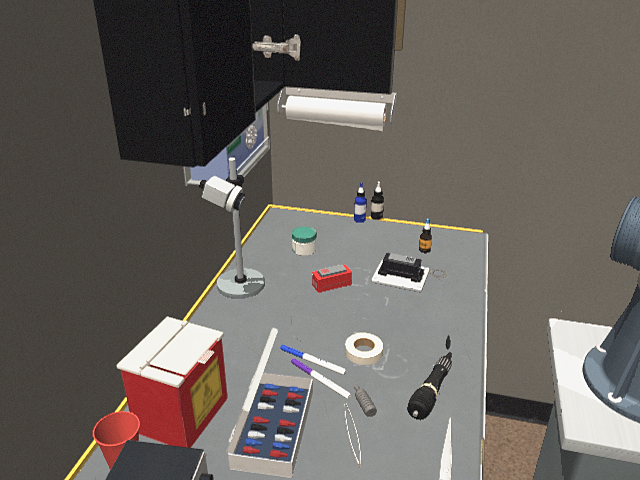

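View pics/top0.png

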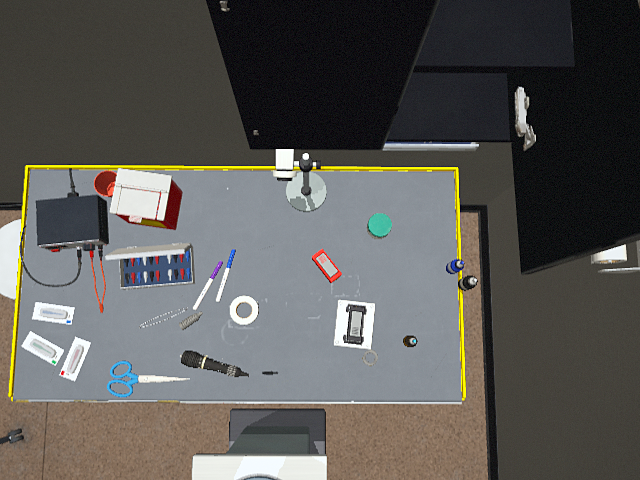

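```bash
cat > h.py <<'E'
import numpy as np,cv2
from rig import bot,vision
def cal(n):
    c=vision.get_calibration(n);K=np.array([[c['fx'],0,c['cx']],[0,c['fy'],c['cy']],[0,0,1.]]);R=cv2.Rodrigues(np.array(c['rvec']))[0];return K,R,np.array(c['tvec'])
def proj(n,P):
    K,R,t=cal(n);q=(np.atleast_2d(P)@R.T+t)@K.T;return q[:,:2]/q[:,2:]
def cloud(n,d):
    K,R,t=cal(n);v,u=np.mgrid[0:480,0:640];r=np.stack([u,v,np.ones_like(u)],-1)@np.linalg.inv(K).T*d[...,None];return (r-t)@R
def ray(n,uv,z):
    K,R,t=cal(n);r=np.linalg.inv(K)@np.array([*uv,1.]);o=-R.T@t;dd=R.T@r;return o+dd*(z-o[2])/dd[2]
E
python3 - <<'E'
from h import *
for n in("side","top"):
    K,R,t=cal(n);print(n,"campos",-R.T@t,"fwd",R[2]); print(proj(n,[[.148,.607,.223],[0,0,0]]))
    z=np.load(f"pics/{n}0.npz");W=cloud(n,z['d'])
    pts={"side":dict(ink=(426,240),jar=(304,235),tape=(364,340),pack=(403,262),head=(220,192),foot=(240,283),post=(233,165),red=(332,272)),"top":dict(ink=(410,341),jar=(380,225),tape=(232,310),pack=(357,323),head=(285,160),foot=(306,195),post=(306,158),red=(326,265),cab=(385,145))}[n]
    for k,(u,v) in pts.items(): print(k,W[v,u].round(4),z['d'][v,u])
    x0,y0,x1,y1={"side":(340,200,460,310),"top":(310,280,430,370)}[n]
    cv2.imwrite(f"pics/{n}0c.png",cv2.resize(z['p'][y0:y1,x0:x1,::-1],None,fx=6,fy=6,interpolation=2))
    x0,y0,x1,y1={"side":(180,140,280,220),"top":(260,135,340,215)}[n]
    cv2.imwrite(f"pics/{n}0h.png",cv2.resize(z['p'][y0:y1,x0:x1,::-1],None,fx=7,fy=7,interpolation=2))
E
```

```text
side campos [0.36838116 0.88894478 0.72975188] fwd [ 0.20316889 -0.84226836 -0.49930593]
[[691.55530063 680.8269362 ]
 [645.45797816 383.16101187]]
ink [ 0.4175 -0.3427  0.0368] 1.3933123
jar [ 0.6947 -0.2707  0.0495] 1.3826764
tape [0.4962 0.0259 0.0145] 1.1099927
pack [ 0.4562 -0.2147  0.0472] 1.2881831
head [ 0.7923 -0.041   0.253 ] 1.1074344
foot [ 0.7876 -0.0927  0.0153] 1.2686542
post [ 0.7876 -0.1004  0.2837] 1.1412207
red [ 0.5995 -0.151   0.0378] 1.2683765
top campos [ 0.41218995 -0.11376695  1.47959048] fwd [ 0.14756431 -0.00549985 -0.98903717]
[[-53.7388558  475.2162404 ]
 [258.32325166 521.01323885]]
ink [ 0.4164 -0.353   0.0593] 1.4066098
jar [ 0.6952 -0.2882  0.0458] 1.4607983
tape [0.4893 0.0696 0.0221] 1.4518889
pack [ 0.4581 -0.2299  0.0519] 1.4194345
head [ 0.7923 -0.0643  0.256 ] 1.2660254
foot [ 0.7787 -0.1079  0.0077] 1.5097995
post [ 0.785  -0.1087  0.2939] 1.2277035
red [ 0.5968 -0.1569  0.0452] 1.4461342
cab [ 0.8501 -0.285   0.1854] 1.3455988
```

View pics/side0c.png

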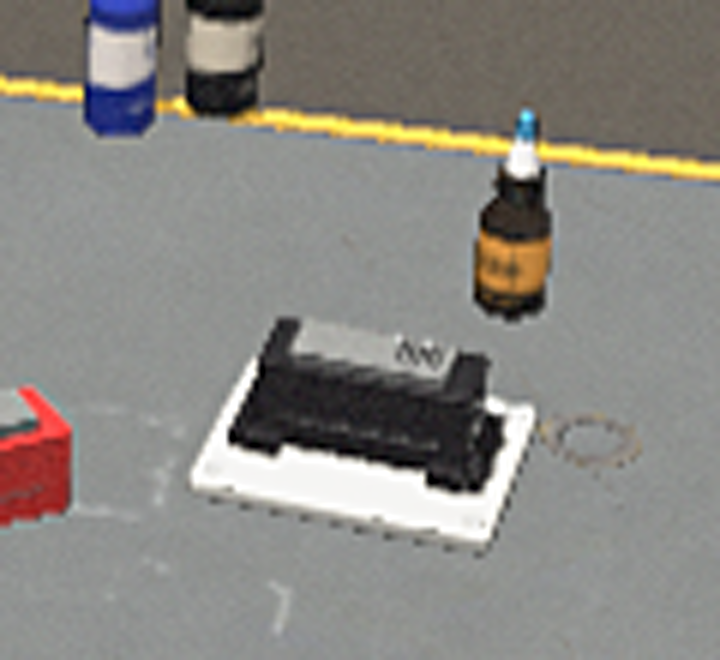

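View pics/top0c.png

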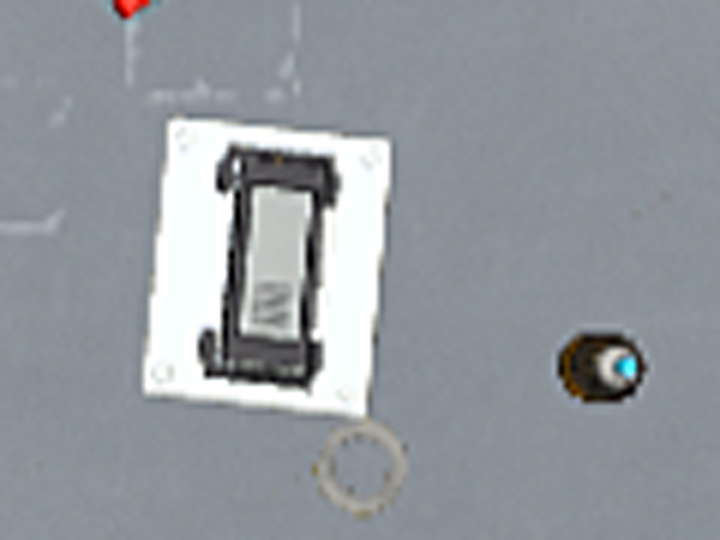

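View pics/side0h.png

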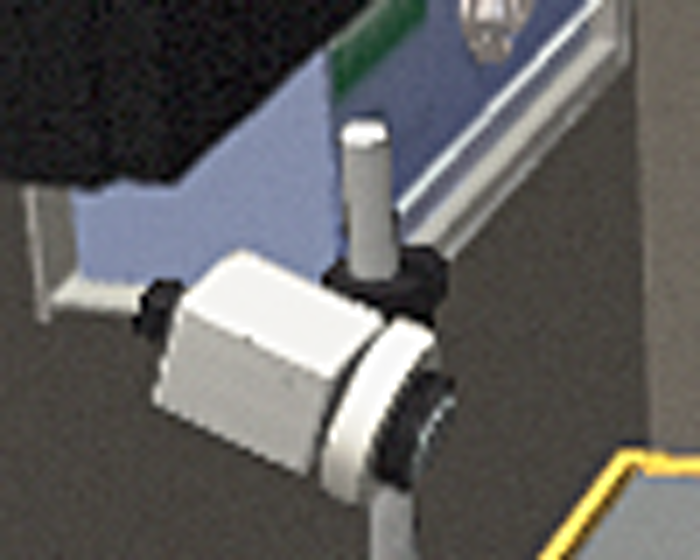

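View pics/top0h.png

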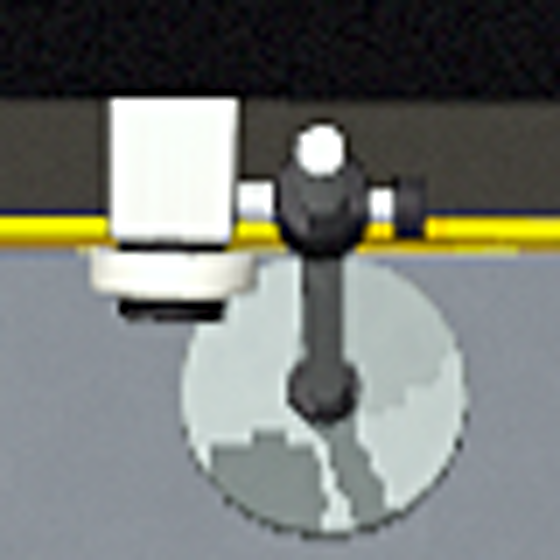

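```bash
python3 - <<'E'
from h import *
for n in("side","top"):
    z=np.load(f"pics/{n}0.npz");W=cloud(n,z['d'])
    x0,y0,x1,y1={"side":(365,245,440,300),"top":(330,295,385,355)}[n]
    c=z['p'][y0:y1,x0:x1,::-1].astype(float);c=np.clip(255*(c/255)**.45,0,255).astype(np.uint8)
    cv2.imwrite(f"pics/{n}0g.png",cv2.resize(c,None,fx=10,fy=10,interpolation=cv2.INTER_NEAREST))
z=np.load("pics/top0.npz");W=cloud("top",z['d']);print("top head")
for v in range(146,184,2): print(v,[tuple(W[v,u].round(3)) for u in (278,285,292)],z['p'][v,285])
print("row 160");print([ (u,*W[160,u].round(3)) for u in range(270,320,2)])
z=np.load("pics/side0.npz");W=cloud("side",z['d']);P=z['p'];print("side head")
for v in range(174,212,3): print(v,[(u,*W[v,u].round(3),int(P[v,u].mean())) for u in range(200,250,6)])
# cabinet heights
z=np.load("pics/top0.npz");W=cloud("top",z['d'])
for uv in [(300,100),(300,140),(385,140),(250,140),(440,140)]: print(uv,W[uv[1],uv[0]].round(3))
E
```

```text
top head
146 [(np.float64(0.796), np.float64(-0.054), np.float64(0.337)), (np.float64(0.795), np.float64(-0.067), np.float64(0.34)), (np.float64(0.795), np.float64(-0.081), np.float64(0.341))] [21 15 20]
148 [(np.float64(0.795), np.float64(-0.053), np.float64(0.326)), (np.float64(0.796), np.float64(-0.067), np.float64(0.325)), (np.float64(0.794), np.float64(-0.081), np.float64(0.329))] [0 0 0]
150 [(np.float64(0.812), np.float64(-0.05), np.float64(0.262)), (np.float64(0.812), np.float64(-0.064), np.float64(0.263)), (np.float64(0.813), np.float64(-0.079), np.float64(0.261))] [255 255 255]
152 [(np.float64(0.809), np.float64(-0.049), np.float64(0.258)), (np.float64(0.808), np.float64(-0.064), np.float64(0.261)), (np.float64(0.808), np.float64(-0.079), np.float64(0.263))] [249 255 249]
154 [(np.float64(0.806), np.float64(-0.049), np.float64(0.254)), (np.float64(0.804), np.float64(-0.064), np.float64(0.262)), (np.float64(0.803), np.float64(-0.079), np.float64(0.264))] [249 254 249]
156 [(np.float64(0.8), np.float64(-0.05), np.float64(0.258)), (np.float64(0.802), np.float64(-0.064), np.fl
[... 11947 characters left out ...]
, np.float64(-0.319), np.float64(0.056), 67), (212, np.float64(0.958), np.float64(-0.348), np.float64(0.042), 68), (218, np.float64(0.96), np.float64(-0.386), np.float64(0.023), 68), (224, np.float64(0.958), np.float64(-0.42), np.float64(0.006), 65), (230, np.float64(0.774), np.float64(-0.038), np.float64(0.219), 136), (236, np.float64(0.787), np.float64(-0.099), np.float64(0.188), 117), (242, np.float64(0.959), np.float64(-0.548), np.float64(-0.057), 66), (248, np.float64(0.961), np.float64(-0.599), np.float64(-0.082), 72)]
(300, 100) [ 0.796 -0.1    0.564]
(300, 140) [ 0.795 -0.097  0.374]
(385, 140) [ 0.796 -0.26   0.375]
(250, 140) [ 0.796 -0.002  0.372]
(440, 140) [ 0.813 -0.376  0.327]
```

View pics/top0g.png

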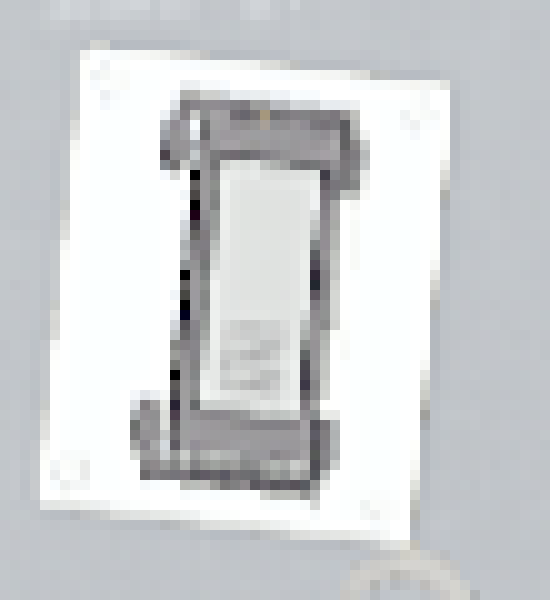

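View pics/side0g.png

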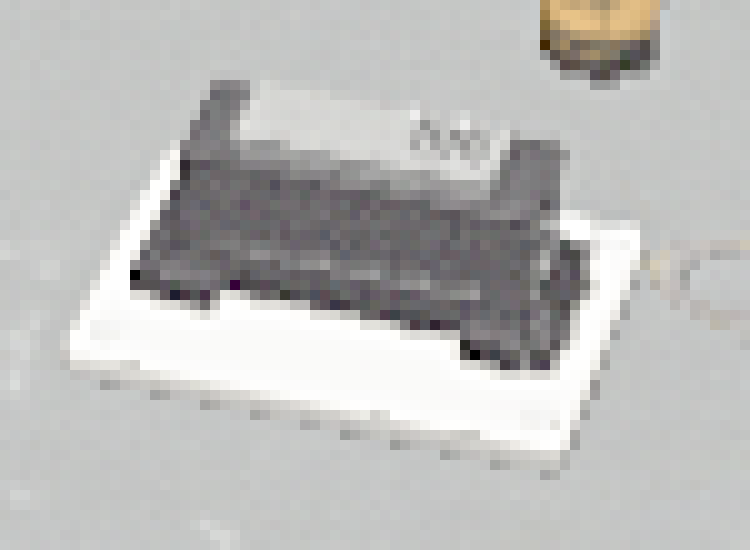

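```bash
python3 - <<'E'
from h import *
zt=np.load("pics/top0.npz");W=cloud("top",zt['d']);P=zt['p'].astype(int)
zs=np.load("pics/side0.npz");Ws=cloud("side",zs['d']);Ps=zs['p'].astype(int)
# side face: 
m=np.zeros((480,640),bool);m[184:206,204:228]=1;g=Ps.mean(2)
m&=(g>150)&(g<182)&(Ws[...,0]<.84)&(Ws[...,1]>-.06);q=Ws[m];print(len(q));A=np.c_[q[:,0],q[:,2],np.ones(len(q))];s=np.linalg.lstsq(A,q[:,1],rcond=None)[0];print("side face y=a x+b z+c",s,"y at .79,.24",s@[.79,.24,1])
# also top face
m=np.zeros((480,640),bool);m[151:167,276:293]=1;q=W[m];A=np.c_[q[:,0],q[:,1],np.ones(len(q))];s=np.linalg.lstsq(A,q[:,2],rcond=None)[0];print("top z=",s)
m=np.zeros((480,640),bool);m[178:200,205:236]=1;m&=(g>225)&(Ws[...,0]>.772)&(Ws[...,1]>-.09);q=Ws[m];A=np.c_[q[:,0],q[:,1],np.ones(len(q))];s2=np.linalg.lstsq(A,q[:,2],rcond=None)[0];print("top from side z=",s2,len(q), s2@[.79,-.064,1],s@[.79,-.064,1])
for name,pic,(x0,y0,x1,y1) in(("side",Ps,(195,165,255,220)),("top",P,(268,142,304,190))):
    c=pic[y0:y1,x0:x1,::-1].astype(float);c=np.clip(255*(c/255)**.5,0,255).astype(np.uint8);cv2.imwrite(f"pics/{name}0hh.png",cv2.resize(c,None,fx=12,fy=12,interpolation=cv2.INTER_CUBIC))
E
```

```text
304
side face y=a x+b z+c [-0.75065727  1.18764448  0.27295549] y at .79,.24 -0.03502907278321821
top z= [-2.90001474 -0.3515684   2.54182154]
top from side z= [ 0.38083192 -0.04124041 -0.04751199] 256 0.25598461079913865 0.273310269305552
```

View pics/side0hh.png

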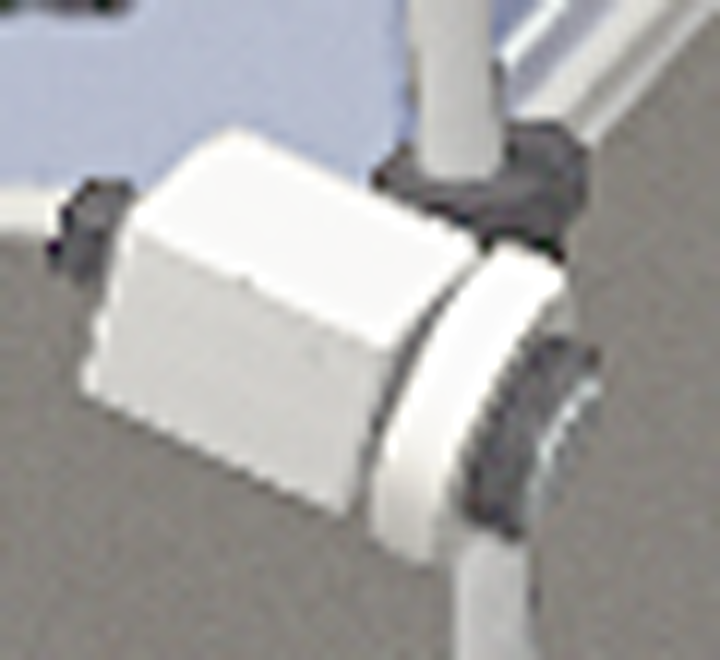

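View pics/top0hh.png

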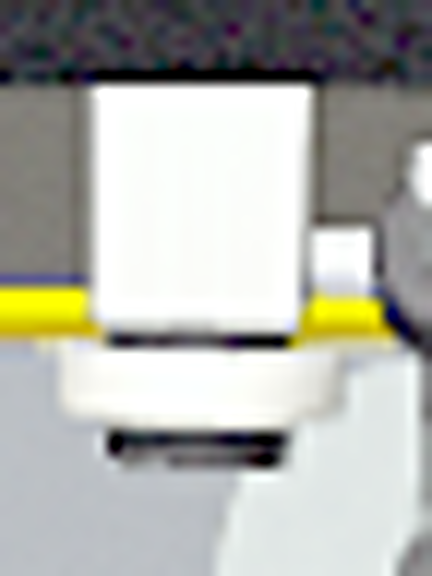

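```bash
cat > head.py <<'E'
from h import *
from scipy.optimize import least_squares
from scipy.spatial.transform import Rotation as Ro
def Rh(y,t=.35): return Ro.from_euler('ZY',[y,-t]).as_matrix()
S=lambda a,b:(195+a/12-.46,165+b/12-.46); T=lambda a,b:(268+a/12-.46,142+b/12-.46)
def f(p):
    o=p[:3];R=Rh(p[3]);w,h,fr,re=p[4:8]
    P=lambda *q:o+R@np.array(q)
    r=[]
    side=[(P(fr,w,h),S(385,345)),(P(re,w,h),S(135,235)),(P(fr,w,-h),S(340,512)),(P(re,w,-h),S(90,390)),(P(re,-w,h),S(235,130)),(P(fr,-w,h),S(475,240)),(P(0,0,0),S(555,452))]
    for q,uv in side: r+=list(proj("side",q)[0]-uv)
    for q,uv in[(P(fr,w,h),T(98,325)),(P(fr,-w,h),T(300,325))]: r+=list(proj("top",q)[0]-uv)
    r.append(proj("top",P(0,0,.017))[0][1]-T(0,465)[1])
    a,b=proj("top",[P(0,.017,0),P(0,-.017,0)]); r+=[a[0]-T(108,0)[0],b[0]-T(288,0)[0]]
    r.append((re-.09)/.0015)
    return np.array(r)
s=least_squares(f,[.755,-.064,.235,0,.02,.02,.025,.09],x_scale=[.01]*3+[.1]+[.01]*4,loss='soft_l1')
if __name__=="__main__":
    print(s.x.round(4),np.degrees(s.x[3])); print(f(s.x).round(1)); o=s.x[:3];R=Rh(s.x[3]);print("view",o-.08*R[:,0]);print(R)
E
python3 head.py
python3 - <<'E'
from h import *
# cradle plate corners from top (z=.012): crop10 coords
for a,b in[(82,45),(450,85),(410,543),(40,505)]: print(ray("top",(330+a/10-.45,295+b/10-.45),.012))
C=[ray("top",(330+a/10-.45,295+b/10-.45),.012) for a,b in[(82,45),(450,85),(410,543),(40,505)]]
print("centre",np.mean(C,0)); x=(C[0]+C[1]-C[2]-C[3])/2; y=(C[0]+C[3]-C[1]-C[2])/2;print(np.linalg.norm(x),np.linalg.norm(y),np.degrees(np.arctan2(x[1],x[0])),np.degrees(np.arctan2(-y[0],y[1])))
# side: plate top corners crop10 (365,245)
for a,b in[(70,355),(560,450),(640,228)]: print("side",ray("side",(365+a/10-.45,245+b/10-.45),.012))
# cover corners top z=.0535
D=[ray("top",(330+a/10-.45,295+b/10-.45),.0535) for a,b in[(215,165),(325,165),(305,415),(195,405)]];print("cover",np.mean(D,0))
D=[ray("side",(365+a/10-.45,245+b/10-.45),.0535) for a,b in[(250,85),(520,130),(492,198),(240,145)]];print("cover side",np.mean(D,0));print(np.array(D))
E
```

```text
[ 0.7573 -0.0615  0.2255 -0.0282  0.0184  0.0162  0.0286  0.0741] -1.6178967298719666
[  0.7   0.1  -0.3  -1.1   0.1  -0.   -0.5  -0.1  -0.3   0.    0.8   1.
   1.6   0.5  -0.4  -1.8   0.1  -1.3   0.4  -0.4   0.4 -10.6]
view [ 0.68217134 -0.05936463  0.19802395]
[[ 0.93899823  0.02823387 -0.34276111]
 [-0.02652213  0.99960134  0.00968133]
 [ 0.34289781  0.          0.93937271]]
[ 0.51737259 -0.18655876  0.012     ]
[ 0.50791946 -0.27635295  0.012     ]
[ 0.39751359 -0.26530925  0.012     ]
[ 0.40631541 -0.17602602  0.012     ]
centre [ 0.45728026 -0.22606174  0.012     ]
0.11125581401603657 0.09000273283462727 -5.564583550186958 -5.820558424109518
side [ 0.51759766 -0.18033056  0.012     ]
side [ 0.41056404 -0.17100476  0.012     ]
side [ 0.40202165 -0.26370667  0.012     ]
cover [ 0.45743922 -0.22631186  0.0535    ]
cover side [ 0.45926514 -0.2185666   0.0535    ]
[[ 0.48885183 -0.23420446  0.0535    ]
 [ 0.42905481 -0.23041387  0.0535    ]
 [ 0.43187284 -0.20100343  0.0535    ]
 [ 0.48728109 -0.20864467  0.0535    ]]
```

Candidates: the black pack in the white cradle at top (357,323)/side (403,268), and the red look-alike at top (326,265)/side (332,278). I chose the black one. The crops show a brass spot at its far end (top 356,306) and a strip-like light column at its near end, so the socket points away from the robot. The top camera puts the pack at (0.457, -0.226), yaw -5.7°. The plate measures 111x90 mm against 112x92 given.

```bash
python3 -m handwheel '[{"hand":-1,"dx":3.4,"dy":-3.2,"dz":0.3},{"hand":-1,"dx":3.4,"dy":-3.2,"dz":0.3},{"hand":-1,"dx":3.4,"dy":-3.2},{"hand":-1,"dx":3.4,"dy":-3.2},{"hand":-1,"dx":3.4,"dy":-3.2},{"hand":-1,"dx":3.4,"dy":-3.2},{"hand":-1,"dx":3.4,"dy":-3.2},{"hand":-1,"dx":3.4,"dy":-3.2}]'
python3 -m handwheel '[{"hand":-1,"dy":-4.5,"dx":0.3,"wz":0.02},{"hand":-1,"dy":-4.5,"dx":0.3,"wz":0.02},{"hand":-1,"dy":-4.5,"dx":0.3,"wz":0.02},{"hand":-1,"dy":-4.5,"dx":0.3,"wz":0.02},{"hand":-1,"dy":-4.5,"dx":0.3,"wz":0.02},{"hand":-1,"dy":-4.5,"dx":0.3,"wz":0.02},{"hand":-1,"dy":-4.5,"dx":0.3,"wz":0.02},{"hand":-1,"dy":-4.5,"dx":0.3},{"hand":-1,"dy":-4.5,"dx":0.3},{"hand":-1,"dy":-4.5,"dx":0.3}]'
python3 -c "
from rig import bot;s=bot.read_state();print(s['tcp_rot'],s['joint_positions'])"
```

```text
[[-9.71390225e-01  2.37487762e-01 -7.69942692e-04]
 [ 2.37488783e-01  9.71388676e-01 -1.76573213e-03]
 [ 3.28573841e-04 -1.89806768e-03 -9.99998145e-01]] [ 6.60338109e+01  3.02733392e+01  8.21480004e+01 -8.46836854e-04
  6.76890264e+01 -1.02275104e+01]invalid input
invalid input
```

```bash
python3 -m handwheel '[{"hand":-1,"dx":3.4,"dy":-3.2,"dz":0.3,"wx":0,"wy":0,"wz":0},{"hand":-1,"dx":3.4,"dy":-3.2,"dz":0.3,"wx":0,"wy":0,"wz":0}]'
```

```text
time_s: 0.3
position: [0.216, 0.5426, 0.2279]
tcp_rot: [[-0.972, 0.234, -0.0], [0.234, 0.972, -0.001], [0.0, -0.001, -1.0]]
force: [0.3, 0.2, -0.6]
opening: 0.895
```

All keys are required.

```bash
python3 -m handwheel '[{"hand":-1,"dx":3.4,"dy":-3.2,"dz":0,"wx":0,"wy":0,"wz":0},{"hand":-1,"dx":3.4,"dy":-3.2,"dz":0,"wx":0,"wy":0,"wz":0},{"hand":-1,"dx":3.4,"dy":-3.2,"dz":0,"wx":0,"wy":0,"wz":0},{"hand":-1,"dx":3.4,"dy":-3.2,"dz":0,"wx":0,"wy":0,"wz":0},{"hand":-1,"dx":3.4,"dy":-3.2,"dz":0,"wx":0,"wy":0,"wz":0},{"hand":-1,"dx":3.4,"dy":-3.2,"dz":0,"wx":0,"wy":0,"wz":0}]'
python3 -m handwheel '[{"hand":-1,"dx":0.3,"dy":-4.5,"dz":0,"wx":0,"wy":0,"wz":0.02},{"hand":-1,"dx":0.3,"dy":-4.5,"dz":0,"wx":0,"wy":0,"wz":0.02},{"hand":-1,"dx":0.3,"dy":-4.5,"dz":0,"wx":0,"wy":0,"wz":0.02},{"hand":-1,"dx":0.3,"dy":-4.5,"dz":0,"wx":0,"wy":0,"wz":0.02},{"hand":-1,"dx":0.3,"dy":-4.5,"dz":0,"wx":0,"wy":0,"wz":0.02},{"hand":-1,"dx":0.3,"dy":-4.5,"dz":0,"wx":0,"wy":0,"wz":0.02},{"hand":-1,"dx":0.3,"dy":-4.5,"dz":0,"wx":0,"wy":0,"wz":0.02},{"hand":-1,"dx":0.3,"dy":-4.5,"dz":0,"wx":0,"wy":0,"wz":0},{"hand":-1,"dx":0.3,"dy":-4.5,"dz":0,"wx":0,"wy":0,"wz":0},{"hand":-1,"dx":0.3,"dy":-4.5,"dz":0,"wx":0,"wy":0,"wz":0}]'
```

```text
time_s: 0.9
position: [0.4213, 0.3495, 0.2283]
tcp_rot: [[-0.971, 0.238, -0.001], [0.238, 0.971, -0.0], [0.001, -0.0, -1.0]]
force: [-0.5, 0.6, 0.1]
opening: 0.356
time_s: 1.9
position: [0.45, -0.1006, 0.2284]
tcp_rot: [[-0.995, 0.1, -0.0], [0.1, 0.995, 0.0], [0.0, 0.0, -1.0]]
force: [0.7, 0.5, 0.4]
opening: 0.001
```

```bash
python3 -m handwheel '[{"hand":-1,"dx":0.3,"dy":-4.5,"dz":0,"wx":0,"wy":0,"wz":0},{"hand":-1,"dx":0.3,"dy":-4.5,"dz":0,"wx":0,"wy":0,"wz":0},{"hand":-1,"dx":0.1,"dy":-3.5,"dz":-3,"wx":0,"wy":0,"wz":0},{"hand":-1,"dx":0,"dy":0,"dz":-4,"wx":0,"wy":0,"wz":0},{"hand":-1,"dx":0,"dy":0,"dz":-4,"wx":0,"wy":0,"wz":0},{"hand":-1,"dx":0,"dy":0,"dz":-3,"wx":0,"wy":0,"wz":0},{"hand":-1,"dx":0,"dy":0,"dz":0,"wx":0,"wy":0,"wz":0}]'
python3 - <<'E'
from h import *
for n in("side","top"):
    p,d=vision.capture(n)
    x0,y0,x1,y1={"side":(340,200,460,310),"top":(310,280,430,370)}[n]
    cv2.imwrite(f"pics/{n}1c.png",cv2.resize(p[y0:y1,x0:x1,::-1],None,fx=5,fy=5,interpolation=2))
print(bot.read_state()['position'])
E
```

```text
time_s: 2.6
position: [0.4545, -0.222, 0.0848]
tcp_rot: [[-0.995, 0.1, -0.008], [0.1, 0.995, 0.006], [0.008, 0.005, -1.0]]
force: [-0.3, -0.4, -1.1]
opening: 0.006
[ 0.45728269 -0.22379893  0.08842842]
```

View pics/side1c.png

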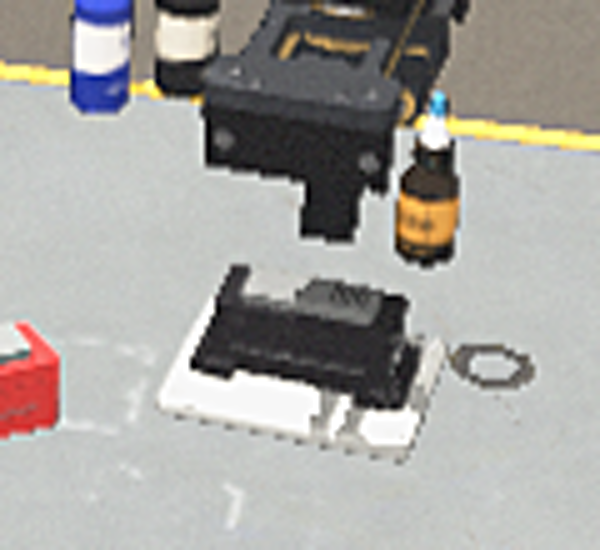

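View pics/top1c.png

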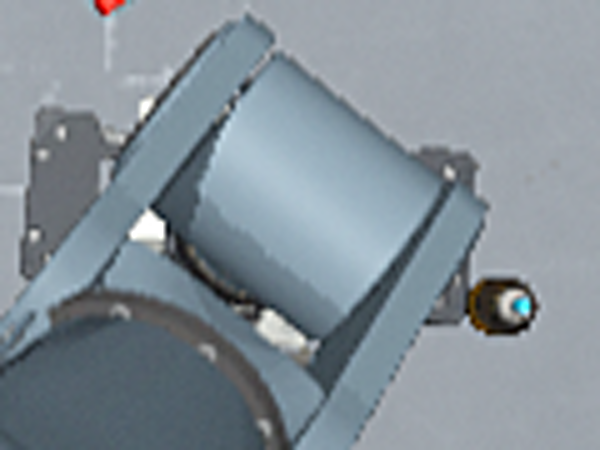

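```bash
python3 -m handwheel '[{"hand":-1,"dx":0,"dy":0,"dz":-2.8,"wx":0,"wy":0,"wz":0},{"hand":-1,"dx":0,"dy":0,"dz":-0.3,"wx":0,"wy":0,"wz":0},{"hand":-1,"dx":0,"dy":0,"dz":0,"wx":0,"wy":0,"wz":0},{"hand":-1,"dx":0,"dy":0,"dz":0,"wx":0,"wy":0,"wz":0}]'
python3 -m handwheel '[{"hand":-1,"dx":0,"dy":0,"dz":-0.2,"wx":0,"wy":0,"wz":0},{"hand":-1,"dx":0,"dy":0,"dz":-0.2,"wx":0,"wy":0,"wz":0},{"hand":-1,"dx":0,"dy":0,"dz":0,"wx":0,"wy":0,"wz":0}]'
```

```text
time_s: 3.1
position: [0.4583, -0.2244, 0.0591]
tcp_rot: [[-0.995, 0.099, 0.002], [0.099, 0.995, -0.002], [-0.002, -0.002, -1.0]]
force: [0.5, 0.1, -0.2]
opening: 0.005
time_s: 3.4
position: [0.4575, -0.2239, 0.0538]
tcp_rot: [[-0.995, 0.1, 0.0], [0.1, 0.995, -0.0], [-0.0, -0.0, -1.0]]
force: [0.2, 0.2, 0.0]
opening: 0.003
```

```bash
python3 -m handwheel '[{"hand":-1,"dx":0,"dy":0,"dz":-0.15,"wx":0,"wy":0,"wz":0},{"hand":-1,"dx":0,"dy":0,"dz":-0.15,"wx":0,"wy":0,"wz":0},{"hand":-1,"dx":0,"dy":0,"dz":0,"wx":0,"wy":0,"wz":0}]'
python3 -m handwheel '[{"hand":-1,"dx":0,"dy":0,"dz":-0.15,"wx":0,"wy":0,"wz":0},{"hand":-1,"dx":0,"dy":0,"dz":0,"wx":0,"wy":0,"wz":0}]'
```

```text
time_s: 3.7
position: [0.4575, -0.224, 0.0508]
tcp_rot: [[-0.995, 0.1, 0.0], [0.1, 0.995, -0.0], [-0.0, -0.0, -1.0]]
force: [0.4, 0.4, 3.8]
opening: 0.004
time_s: 3.9
position: [0.4575, -0.224, 0.0494]
tcp_rot: [[-0.995, 0.1, 0.0], [0.1, 0.995, -0.0], [-0.0, -0.0, -1.0]]
force: [0.1, 1.3, 5.4]
opening: 0.001
```

Now about 5 N, which is the sliding friction. I'll press further until the force rises at the stop.

```bash
python3 -m handwheel '[{"hand":-1,"dx":0,"dy":0,"dz":-0.1,"wx":0,"wy":0,"wz":0},{"hand":-1,"dx":0,"dy":0,"dz":0,"wx":0,"wy":0,"wz":0}]'
python3 -m handwheel '[{"hand":-1,"dx":0,"dy":0,"dz":-0.1,"wx":0,"wy":0,"wz":0},{"hand":-1,"dx":0,"dy":0,"dz":0,"wx":0,"wy":0,"wz":0}]'
```

```text
time_s: 4.1
position: [0.4576, -0.224, 0.0493]
tcp_rot: [[-0.995, 0.1, 0.001], [0.1, 0.995, -0.001], [-0.001, -0.0, -1.0]]
force: [-2.4, 1.3, 13.1]
opening: 0.006
time_s: 4.3
position: [0.4576, -0.224, 0.0492]
tcp_rot: [[-0.995, 0.099, 0.001], [0.099, 0.995, -0.001], [-0.001, -0.001, -1.0]]
force: [-3.6, 1.8, 20.7]
opening: 0.005
```

```bash
python3 -m handwheel '[{"hand":-1,"dx":0,"dy":0,"dz":0,"wx":0,"wy":0,"wz":0},{"hand":-1,"dx":0,"dy":0,"dz":0,"wx":0,"wy":0,"wz":0},{"hand":-1,"dx":0,"dy":0,"dz":1,"wx":0,"wy":0,"wz":0},{"hand":1,"dx":0,"dy":-0.2,"dz":3,"wx":0,"wy":0,"wz":0},{"hand":1,"dx":0,"dy":0,"dz":0,"wx":0,"wy":0,"wz":0},{"hand":1,"dx":0,"dy":0,"dz":0,"wx":0,"wy":0,"wz":0},{"hand":1,"dx":0,"dy":0,"dz":0,"wx":0,"wy":0,"wz":0},{"hand":1,"dx":0,"dy":0,"dz":0,"wx":0,"wy":0,"wz":0},{"hand":1,"dx":0,"dy":0,"dz":0,"wx":0,"wy":0,"wz":0}]'
python3 - <<'E'
from h import *
p,d=vision.capture("side")
cv2.imwrite("pics/side2c.png",cv2.resize(p[200:310,340:460,::-1],None,fx=6,fy=6,interpolation=2))
print(bot.read_state()['opening'])
E
```

```text
time_s: 5.2
position: [0.4569, -0.2255, 0.0862]
tcp_rot: [[-0.995, 0.1, -0.001], [0.1, 0.995, 0.001], [0.002, 0.001, -1.0]]
force: [-0.1, -0.8, -0.1]
opening: 0.466
0.5119746889686667
```

View pics/side2c.png

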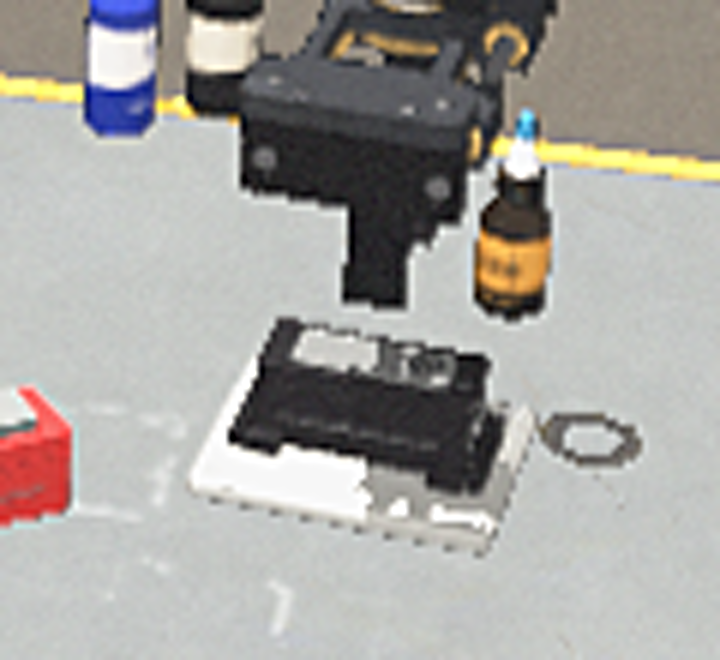

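The cover is now flush with the rim. I'll finish opening, then descend astride the pack.

```bash
python3 -m handwheel '[{"hand":1,"dx":0,"dy":0,"dz":0,"wx":0,"wy":0,"wz":0},{"hand":1,"dx":0,"dy":0,"dz":0,"wx":0,"wy":0,"wz":0},{"hand":1,"dx":0,"dy":0,"dz":0,"wx":0,"wy":0,"wz":0},{"hand":1,"dx":0,"dy":0,"dz":-2.5,"wx":0,"wy":0,"wz":0},{"hand":1,"dx":0,"dy":0,"dz":-2.5,"wx":0,"wy":0,"wz":0},{"hand":1,"dx":0,"dy":0,"dz":-1.5,"wx":0,"wy":0,"wz":0},{"hand":1,"dx":0,"dy":0,"dz":0,"wx":0,"wy":0,"wz":0},{"hand":1,"dx":0,"dy":0,"dz":0,"wx":0,"wy":0,"wz":0}]'
```

```text
time_s: 6.05
position: [0.4574, -0.2259, 0.0221]
tcp_rot: [[-0.995, 0.1, -0.0], [0.1, 0.995, 0.0], [0.0, 0.0, -1.0]]
force: [-0.6, -0.9, -0.1]
opening: 0.999
```

```bash
python3 -m handwheel '[{"hand":1,"dx":0,"dy":0,"dz":-0.4,"wx":0,"wy":0,"wz":0},{"hand":-1,"dx":0,"dy":0,"dz":0,"wx":0,"wy":0,"wz":0},{"hand":-1,"dx":0,"dy":0,"dz":0,"wx":0,"wy":0,"wz":0},{"hand":-1,"dx":0,"dy":0,"dz":0,"wx":0,"wy":0,"wz":0},{"hand":-1,"dx":0,"dy":0,"dz":0,"wx":0,"wy":0,"wz":0},{"hand":-1,"dx":0,"dy":0,"dz":0,"wx":0,"wy":0,"wz":0},{"hand":-1,"dx":0,"dy":0,"dz":0,"wx":0,"wy":0,"wz":0},{"hand":-1,"dx":0,"dy":0,"dz":0,"wx":0,"wy":0,"wz":0},{"hand":-1,"dx":0,"dy":0,"dz":0,"wx":0,"wy":0,"wz":0},{"hand":-1,"dx":0,"dy":0,"dz":0,"wx":0,"wy":0,"wz":0}]'
python3 -m handwheel '[{"hand":-1,"dx":0,"dy":0,"dz":0,"wx":0,"wy":0,"wz":0},{"hand":-1,"dx":0,"dy":0,"dz":0,"wx":0,"wy":0,"wz":0},{"hand":-1,"dx":0,"dy":0,"dz":0,"wx":0,"wy":0,"wz":0}]'
```

```text
time_s: 7.05
position: [0.4574, -0.2259, 0.018]
tcp_rot: [[-0.995, 0.1, 0.0], [0.1, 0.995, -0.0], [-0.0, -0.0, -1.0]]
force: [0.4, -0.2, -0.2]
opening: 0.387
time_s: 7.35
position: [0.4574, -0.226, 0.018]
tcp_rot: [[-0.995, 0.1, 0.0], [0.1, 0.995, -0.0], [-0.0, -0.0, -1.0]]
force: [-0.5, -0.0, 0.3]
opening: 0.386
```

Opening is 0.386 x 87 = 33.6 mm, so the fingers are on the pack. Next a slow lift and a check.

```bash
python3 -m handwheel '[{"hand":-1,"dx":0,"dy":0,"dz":0.5,"wx":0,"wy":0,"wz":0},{"hand":-1,"dx":0,"dy":0,"dz":1,"wx":0,"wy":0,"wz":0},{"hand":-1,"dx":0,"dy":0,"dz":1.5,"wx":0,"wy":0,"wz":0},{"hand":-1,"dx":0,"dy":0,"dz":2,"wx":0,"wy":0,"wz":0},{"hand":-1,"dx":0,"dy":0,"dz":2.5,"wx":0,"wy":0,"wz":0},{"hand":-1,"dx":0,"dy":0,"dz":2.5,"wx":0,"wy":0,"wz":0},{"hand":-1,"dx":0,"dy":0,"dz":2,"wx":0,"wy":0,"wz":0},{"hand":-1,"dx":0,"dy":0,"dz":0,"wx":0,"wy":0,"wz":0},{"hand":-1,"dx":0,"dy":0,"dz":0,"wx":0,"wy":0,"wz":0}]'
python3 - <<'E'
from h import *
p,d=vision.capture("side");np.savez("pics/side3.npz",p=p,d=d)
uv=proj("side",bot.read_state()['position'])[0];print(uv)
c=p[170:320,330:470,::-1].astype(float);c=(255*(c/255)**.6).astype(np.uint8)
cv2.imwrite("pics/side3c.png",cv2.resize(c,None,fx=4,fy=4,interpolation=2))
W=cloud("side",d)
R=bot.read_state()
print(R['position'],R['force'],R['opening'])
# compute target
from head import s,Rh
yaw=-0.028; o=np.array([.757,-.063,.2265]); Rf=Rh(yaw)
a=np.radians(-5.7);Rp=Ro=np.array([[np.cos(a),-np.sin(a),0],[np.sin(a),np.cos(a),0],[0,0,1]])
# tcp in pack frame: at grasp TCP (.4574,-.226,.018), pack (.4573,-.226,.012)
tp=np.array([0,0,.006]); tgt=o+Rf@(np.array([-.08,0,0])-np.array([.04,0,.018])+tp)
print("tcp target",tgt, "delta cm",(tgt-R['position'])*100)
Rrel=Rf@Rp.T; print("rotvec",cv2.Rodrigues(Rrel)[0].ravel())
E
```

```text
time_s: 8.25
position: [0.4573, -0.2258, 0.1384]
tcp_rot: [[-0.995, 0.1, 0.001], [0.1, 0.995, -0.001], [-0.001, -0.0, -1.0]]
force: [-0.6, -0.4, -1.3]
opening: 0.389
[406.6263852  223.04019832]
[ 0.45680554 -0.2254192   0.13765085] [-0.52001787  0.18771907 -2.16749501] 0.3864525853837904
tcp target [ 0.64843262 -0.05995932  0.17407979] delta cm [19.16270806 16.54598806  3.64289384]
rotvec [-0.02229926 -0.34936298  0.07075242]
```

View pics/side3c.png

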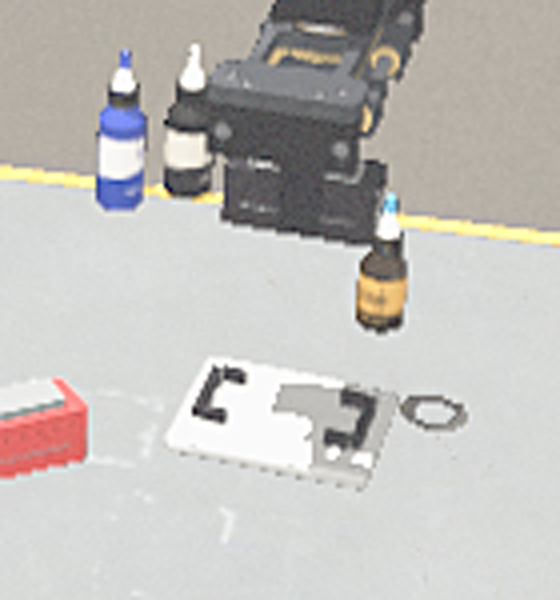

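```bash
python3 -m handwheel '[{"hand":-1,"dx":0,"dy":0,"dz":0,"wx":0,"wy":0,"wz":0.1},{"hand":-1,"dx":0,"dy":0,"dz":0,"wx":0,"wy":0,"wz":0.13},{"hand":-1,"dx":0,"dy":0,"dz":0,"wx":0,"wy":0,"wz":0.13},{"hand":-1,"dx":0,"dy":0,"dz":0,"wx":0,"wy":0,"wz":0.13},{"hand":-1,"dx":0,"dy":0,"dz":0,"wx":0,"wy":0,"wz":0.1},{"hand":-1,"dx":0,"dy":0,"dz":0,"wx":0,"wy":0,"wz":0},{"hand":-1,"dx":0,"dy":0,"dz":0,"wx":0,"wy":0,"wz":0}]'
python3 - <<'E'
from h import *
p,d=vision.capture("side")
c=p[195:245,370:440,::-1].astype(float);c=(255*(c/255)**.5).astype(np.uint8)
cv2.imwrite("pics/side4c.png",cv2.resize(c,None,fx=9,fy=9,interpolation=2))
E
```

```text
time_s: 9.0
position: [0.4568, -0.2254, 0.137]
tcp_rot: [[-0.883, -0.469, -0.002], [-0.469, 0.883, 0.002], [0.001, 0.002, -1.0]]
force: [0.4, 0.2, -1.3]
opening: 0.387
```

View pics/side4c.png

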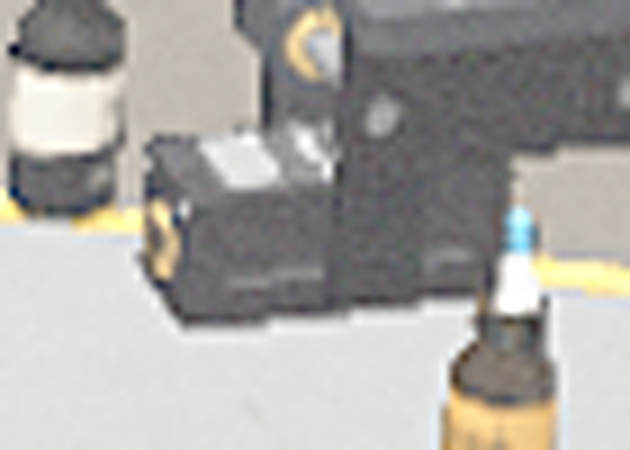

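The brass socket shows at the far end (crop 160,238, about pixel 388,221), so the direction is right. Next: yaw back, traverse and tilt while still well short of the lens.

```bash
python3 -m handwheel '[{"hand":-1,"dx":0,"dy":1.5,"dz":0.7,"wx":0,"wy":0,"wz":-0.06},{"hand":-1,"dx":0,"dy":3,"dz":0.7,"wx":0,"wy":0,"wz":-0.12},{"hand":-1,"dx":0,"dy":3.5,"dz":0.7,"wx":0,"wy":0,"wz":-0.12},{"hand":-1,"dx":0,"dy":3.5,"dz":0.7,"wx":0,"wy":0,"wz":-0.12},{"hand":-1,"dx":0,"dy":3,"dz":0.6,"wx":0,"wy":0,"wz":-0.1},{"hand":-1,"dx":1.5,"dy":2,"dz":0.2,"wx":0,"wy":-0.05,"wz":0},{"hand":-1,"dx":2.5,"dy":0,"dz":0,"wx":0,"wy":-0.1,"wz":0},{"hand":-1,"dx":2.5,"dy":0,"dz":0,"wx":-0.01,"wy":-0.1,"wz":0},{"hand":-1,"dx":2,"dy":0,"dz":0,"wx":0,"wy":-0.1,"wz":0},{"hand":-1,"dx":1,"dy":0,"dz":0,"wx":0,"wy":0,"wz":0}]'
python3 -m handwheel '[{"hand":-1,"dx":0,"dy":0,"dz":0,"wx":0,"wy":0,"wz":0},{"hand":-1,"dx":0,"dy":0,"dz":0,"wx":0,"wy":0,"wz":0}]'
cat > t.py <<'E'
from h import *
from head import Rh
s=bot.read_state();o=np.array([.757,-.063,.2265]);Rf=Rh(-.028)
tgt=o+Rf@(np.array([-.08-.04,0,-.018+.006]))
a=np.radians(-5.7);Rp=np.array([[np.cos(a),-np.sin(a),0],[np.sin(a),np.cos(a),0],[0,0,1]])
Rt0=np.array([[-.995,.1,0],[.1,.995,0],[0,0,-1]]);Rpk=s['tcp_rot']@Rt0.T@Rp
print("delta cm",(tgt-s['position'])*100,"rot to go",cv2.Rodrigues(Rf@Rpk.T)[0].ravel(),"t",s['time_s'],"open",s['opening'])
sock=s['position']+Rpk@np.array([.04,0,.012]);print("socket in head",Rf.T@(sock-o))
E
python3 t.py
```

```text
time_s: 10.05
position: [0.5501, -0.0599, 0.1727]
tcp_rot: [[-0.94, 0.031, 0.339], [0.03, 1.0, -0.008], [-0.339, 0.003, -0.941]]
force: [-1.2, -0.9, -1.4]
opening: 0.391
time_s: 10.25
position: [0.5527, -0.061, 0.1741]
tcp_rot: [[-0.939, 0.029, 0.342], [0.028, 1.0, -0.01], [-0.342, 0.0, -0.94]]
force: [0.5, -1.0, -1.5]
opening: 0.385
delta cm [9.57330742e+00 1.06240681e-01 1.72561911e-03] rot to go [-0.00018444 -0.00104166  0.00078248] t 10.25 open 0.3846609296516783
socket in head [-0.16985874 -0.00377223  0.03274552]
```

Now forward 7 cm, then a check before the last 2.5 cm.

```bash
python3 -m handwheel '[{"hand":-1,"dx":1,"dy":0,"dz":0,"wx":0,"wy":0,"wz":0},{"hand":-1,"dx":1.5,"dy":0.1,"dz":0,"wx":0,"wy":0,"wz":0},{"hand":-1,"dx":1.5,"dy":0,"dz":0,"wx":0,"wy":0,"wz":0},{"hand":-1,"dx":1.5,"dy":0,"dz":0,"wx":0,"wy":0,"wz":0},{"hand":-1,"dx":1.5,"dy":0,"dz":0,"wx":0,"wy":0,"wz":0},{"hand":-1,"dx":1.3,"dy":0,"dz":0,"wx":0,"wy":0,"wz":0},{"hand":-1,"dx":0.8,"dy":0,"dz":0,"wx":0,"wy":0,"wz":0},{"hand":-1,"dx":0.4,"dy":0,"dz":0,"wx":0,"wy":0,"wz":0},{"hand":-1,"dx":0,"dy":0,"dz":0,"wx":0,"wy":0,"wz":0},{"hand":-1,"dx":0,"dy":0,"dz":0,"wx":0,"wy":0,"wz":0}]'
python3 t.py
python3 - <<'E'
from h import *
for n in("side","top"):
    p,d=vision.capture(n);np.savez(f"pics/{n}5.npz",p=p,d=d)
    x0,y0,x1,y1={"side":(190,140,330,240),"top":(240,120,360,240)}[n]
    c=p[y0:y1,x0:x1,::-1].astype(float);c=(255*(c/255)**.6).astype(np.uint8)
    cv2.imwrite(f"pics/{n}5c.png",cv2.resize(c,None,fx=5,fy=5,interpolation=2))
E
```

```text
time_s: 11.25
position: [0.6467, -0.0597, 0.1737]
tcp_rot: [[-0.939, 0.029, 0.342], [0.028, 1.0, -0.009], [-0.342, 0.001, -0.94]]
force: [0.8, 1.1, -1.0]
opening: 0.394
delta cm [ 0.1720289  -0.02494115  0.03441075] rot to go [-0.000422   -0.00116151  0.0007896 ] t 11.25 open 0.39365685894368974
socket in head [-0.08172538  0.000165    0.00022188]
```

View pics/side5c.png

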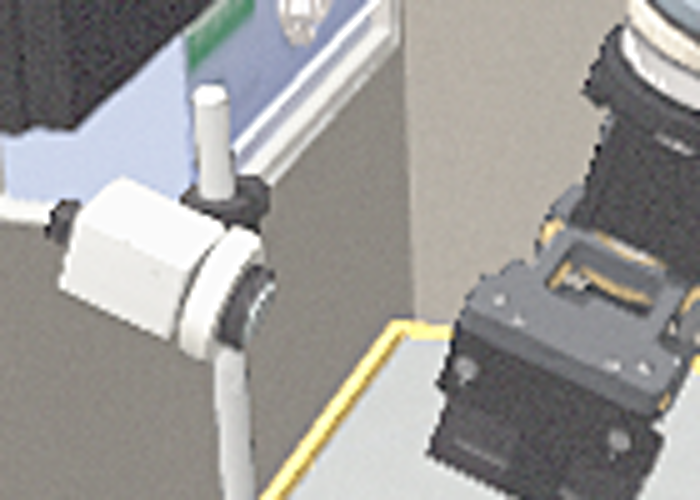

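View pics/top5c.png

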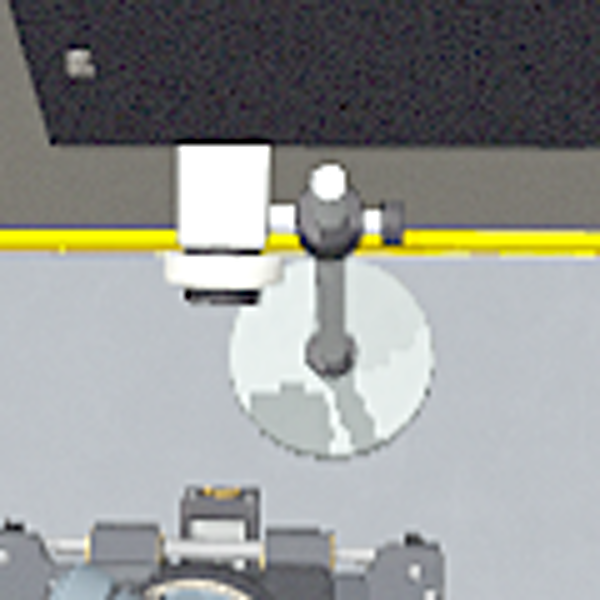

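```bash
python3 - <<'E'
from h import *
from head import Rh
o=np.array([.757,-.063,.2265]);R=Rh(-.028)
import itertools
for n,(x0,y0,x1,y1) in(("side",(215,165,335,255)),("top",(265,165,325,245))):
    p=np.load(f"pics/{n}5.npz")['p'];c=p[y0:y1,x0:x1,::-1].astype(float);c=(255*(c/255)**.5).astype(np.uint8)
    k=6;c=cv2.resize(c,None,fx=k,fy=k,interpolation=2)
    q=lambda v:tuple(((proj(n,o+R@np.array(v))[0]-[x0,y0]+.5)*k).astype(int).tolist())
    sx=-.0817
    V=list(itertools.product([sx-.08,sx],[-.017,.017],[-.018,.018]))
    for a in V:
        for b in V:
            if sum(i!=j for i,j in zip(a,b))==1: cv2.line(c,q(a),q(b),(0,255,0),1)
    cv2.line(c,q((0,0,0)),q((sx,0,0)),(0,0,255),1)
    t=np.linspace(0,2*np.pi,40);cv2.polylines(c,[np.array([q((0,.017*np.cos(u),.017*np.sin(u))) for u in t])],True,(255,0,255),1)
    cv2.imwrite(f"pics/{n}6c.png",c)
E
```

```text
(no output)
```

View pics/side6c.png

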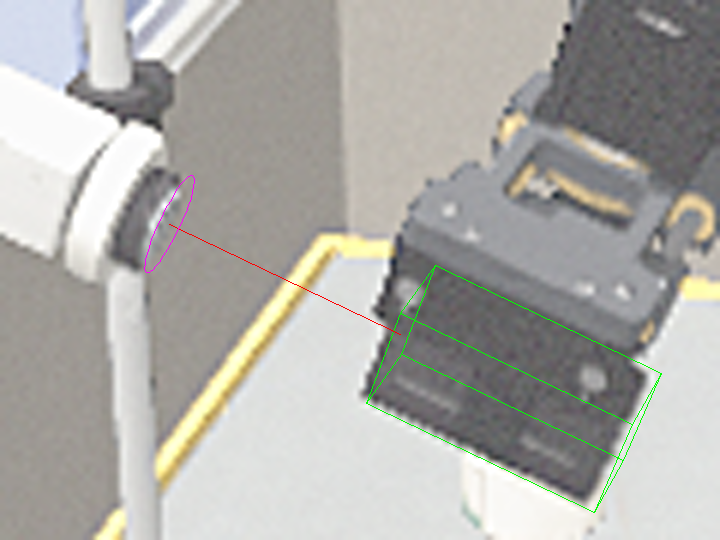

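View pics/top6c.png

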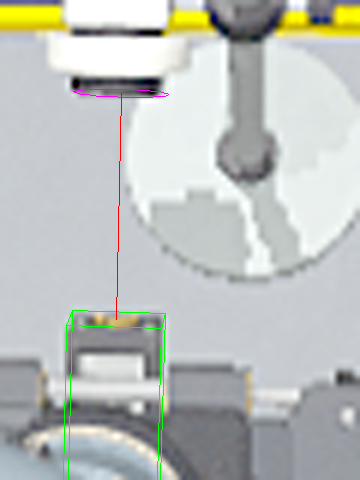

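The overlays match both pictures: the pack wireframe lies on the pack, and the line of sight runs from the lens (side crop 168,222) to the socket (top crop 117,320). Last, let it settle, check the bystanders and hand in.

```bash
python3 -m handwheel '[{"hand":-1,"dx":0.1,"dy":0,"dz":0,"wx":0,"wy":0,"wz":0},{"hand":-1,"dx":0,"dy":0,"dz":0,"wx":0,"wy":0,"wz":0},{"hand":-1,"dx":0,"dy":0,"dz":0,"wx":0,"wy":0,"wz":0},{"hand":-1,"dx":0,"dy":0,"dz":0,"wx":0,"wy":0,"wz":0},{"hand":-1,"dx":0,"dy":0,"dz":0,"wx":0,"wy":0,"wz":0}]'
python3 t.py
python3 - <<'E'
from h import *
a=np.load("pics/side0.npz")['p'].astype(int);p,_=vision.capture("side");p=p.astype(int)
for k,(x0,y0,x1,y1) in dict(ink=(415,215,440,255),jar=(288,225,320,258),tape=(342,330,386,366),head=(198,172,248,215)).items(): print(k,np.abs(a[y0:y1,x0:x1]-p[y0:y1,x0:x1]).mean().round(1))
print(np.abs(bot.read_state()['qvel']).max())
cv2.imwrite("pics/side7.png",p[:,:,::-1].astype(np.uint8))
E
```

```text
time_s: 11.85
position: [0.6484, -0.0599, 0.1741]
tcp_rot: [[-0.939, 0.029, 0.343], [0.028, 1.0, -0.01], [-0.343, 0.0, -0.939]]
force: [-0.4, 0.0, -0.9]
opening: 0.392
delta cm [ 0.00674618 -0.00682853  0.00150399] rot to go [-9.74901185e-05  1.31316285e-04  8.52756037e-04] t 11.85 open 0.3915558278224709
socket in head [-8.00713557e-02  3.53102516e-05  1.47953959e-05]
ink 39.2
jar 69.3
tape 35.3
head 30.5
0.13860154098126076
```

View pics/side7.png

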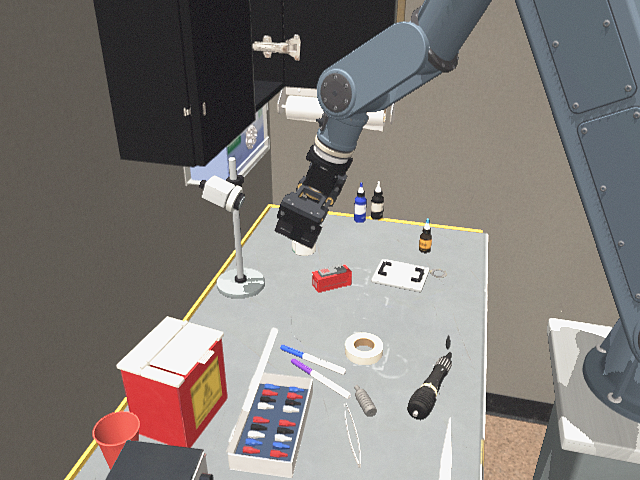

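```bash
python3 - <<'E'
import cv2,numpy as np
a=cv2.imread("pics/side0.png");b=cv2.imread("pics/side7.png")
for k,(x0,y0,x1,y1) in dict(ink=(410,212,445,258),tape=(340,328,390,368),head=(198,150,248,215),foot=(215,265,268,300),scissorbox=(230,370,310,470)).items():
    A=a[y0:y1,x0:x1];print(k,cv2.absdiff(A,b[y0:y1,x0:x1]).mean(), end=' ')
    r=cv2.matchTemplate(b[y0-8:y1+8,x0-8:x1+8],A,cv2.TM_CCOEFF_NORMED);print(cv2.minMaxLoc(r)[1::2])
E
```

```text
ink 41.57888198757764 (0.9674248695373535, (8, 8))
tape 38.61483333333333 (0.9206302762031555, (8, 8))
head 32.26102564102564 (0.9676625728607178, (8, 8))
foot 43.90152740341419 (0.9793789386749268, (8, 8))
scissorbox 38.99283333333333 (0.9700074195861816, (8, 8))
```

```bash
python3 -c "
from rig import hand_in;print(hand_in())"
```

```text
the job is handed in; nothing more can be done
None
```

I pressed the cover home in the cradle, lifted the pack out and handed the job in with the pack held in front of the inspection camera, at about 12 s of the 43 s allowed. `hand_in()` gives no verdict.

- **Cover:** The resistance was about 5 N while it slid, then rose to 21 N at a height of 49.2 mm, where 49 mm is fully home. A later crop showed it flush with the rim.
- **Grip and direction:** The opening read about 34 mm, the pack's width. In the side picture the brass socket was at the end that faces the lens.
- **Final pose:** By my estimate the socket is 80 mm in front of the lens, under 1 mm off its line of sight, and squared to it. This rests on my own measurement of the head, good to a few mm and a degree or so. Pack outlines drawn over both pictures agreed to a pixel or two, and the arm was still.
- **Bystanders:** The ink bottle, tape and camera showed no shift between the first and last side pictures. The jar was partly hidden behind the gripper, so I could not compare it. The arm never went near it.

Two checks disagreed:
- **Picture brightness:** A plain pixel difference was large everywhere, probably from a brightness change, so I compared positions by template matching instead.
- **Camera box length:** Fitting the head gave a box about 16 mm shorter than the 90 mm stated. I took the rear knob to account for that and did not rely on that length.

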